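# Slide the lamp bases into the wells of the gluing jig

### The job

Load the gluing jig: slide each of the three round wooden lamp bases along the jig's deck, without lifting it, until it drops into the well of its own size and sits flat on the well's floor. Work round the solder reel left on the deck, and leave it, the glue bottle and the LED bulb where they are.

Things in the scene. Friction and masses are not known exactly. Their poses are not given: they have to be found in the camera images.
- jig: Plywood gluing jig fixed to the desk. Origin at desk level; flat deck 40 mm above it, from x = -190 to +148 mm and y = -180 to +180 mm in its own frame (x away from the robot, turned up to 15 degrees; z up). Three 112 mm square insert plates lie flush in its far part, their wells centred at x = +80, y = -112, 0, +112 mm; which well is where varies
- base_small: The small of three loose turned dark-wood lamp bases: solid round disc, 60 mm in diameter, 30 mm high, vertical side up to 24 mm, then bevelled; about 100 g give or take 30 %. Stands flat on the deck's near part. Origin: centre of the underside; z up
- base_medium: The medium of three loose turned dark-wood lamp bases: solid round disc, 72 mm in diameter, 30 mm high, vertical side up to 24 mm, then bevelled; about 144 g give or take 30 %. Stands flat on the deck's near part. Origin: centre of the underside; z up
- base_large: The large of three loose turned dark-wood lamp bases: solid round disc, 84 mm in diameter, 30 mm high, vertical side up to 24 mm, then bevelled; about 196 g give or take 30 %. Stands flat on the deck's near part. Origin: centre of the underside; z up
- well_small (a point): Centre of the mouth (at deck level) of the round blind well for the small lamp base: 68 mm in diameter, 15 mm deep, with a flat floor; a seated base stands 15 mm proud of the deck. Same axes as the jig
- well_medium (a point): Centre of the mouth (at deck level) of the round blind well for the medium lamp base: 80 mm in diameter, 15 mm deep, with a flat floor; a seated base stands 15 mm proud of the deck. Same axes as the jig
- well_large (a point): Centre of the mouth (at deck level) of the round blind well for the large lamp base: 92 mm in diameter, 15 mm deep, with a flat floor; a seated base stands 15 mm proud of the deck. Same axes as the jig
- solder_reel: Loose solder reel standing on its flange on the deck between the bases and the wells, 60 mm diameter, 35 mm high. Bystander. Origin: centre of underside
- glue_bottle: Loose glue bottle standing on the desk to the right of the jig, 47 mm diameter, 148 mm high. Bystander. Origin: centre of underside
- led_bulb: Loose white LED bulb lying on its side on the desk to the left of the jig, 121 mm long along its y, 68 mm thick. Bystander. Origin: on the desk under its middle
Things that resemble listed ones, but are neither listed nor needed, are in the scene too. What is shaped like the base_large but blue or red is not meant.

How it is judged:
By the outcome, as a careful person would: the job done as asked, in the order asked, and still so for the second after the job is handed in, with the robot touching nothing.
It also fails if it takes over 72 s, if anything falls off the work surface, if the arm or the gripper's body presses on something with over 40 N, if the wrist force passes 120 N, or if a joint passes its speed limit or range.

### The arm

A 7-joint arm with a two-finger parallel gripper is mounted at the origin on a cart in front of the work surface, level with it; the furniture and walls round the work are solid. World frame = base frame: x ahead of the robot, y to its left, z up, the work surface at z = 0. Lengths are in m, angles in rad, forces in N, time in s.
With the tool pointing down it reaches from about 0.4 to 0.875 m from the base axis. Payload 6.5 kg.
Tool frame: the origin (TCP) lies where the fingers leave the gripper's body, on its centre line; the fingertips stand 73 mm ahead of it and the grasp point (between the pads) lies 54 mm ahead of it; z points along the fingers, x is the direction in which the jaws open and shut, and the axes are right-handed (so a half turn about z gives the same grasp; the last joint's range is limited). The gripper opens to 85 mm and grips with 20 to 120 N. Pads are 22 mm wide; open, the fingers measure 114 mm over their backs; the gripper's body (76 mm by 85 mm) begins 54 mm behind the grasp point. The pads swing forward as they close: fully open they stand 13 mm farther back than shut.
Start: joints at [-1.383, 0.536, -0.004, 1.538, 0.003, 1.067, -0.071], TCP at [0.163, 0.629, 0.304] pointing down, gripper open.
Joint ranges: [-2.7, 2.7], [-0.37, 2.16], [-1.27, 1.26], [0.24, 2.4], [-1.31, 4.45], [0.19, 1.91], [-2.76, 2.76]. Speed limits (rad/s): [2.39, 2.39, 3.14, 3.14, 3.14, 3.14, 3.14].

### API

Orientations are given as a rotation vector (axis times angle).
In Python, from rig import robot, move_gripper, inverse_kinematics, sensors, eyes, job gives the robot as it stands. Calls block until the motion is done:
- robot.move_ptp(position, orientation): joint-space move of the TCP to a pose.
- robot.move_linear(position, rot=None, max_speed=0.15, until_force=None): straight line of the TCP; rot=None keeps the orientation; max_speed is the mean speed in m/s. With until_force (N) it stops when the force on the tool has changed by that much, and returns True; else False.
- robot.movej(angles): joint-space move.
- move_gripper(opening, effort=None): opening from 0.0 (shut) to 1.0 (fully open); effort is the grip in N (None keeps the last); returns when the fingers have stopped.
- robot.sleep(seconds).
- inverse_kinematics(position, orientation): joint angles nearest the present ones, or None.
- sensors.get_obs(): the state.
- eyes.get_image(name): name is "scene" or "top" or "wrist"; returns a dict with "image" (384x512x3 uint8, red, green, blue), "z_map" (384x512 float32, m along the optical axis (not along the pixel's ray), 0 where there is no reading), "fx", "fy", "cx", "cy" (pixels), "D" ([k1, k2, p1, p2, k3] as OpenCV has them; the pictures are not rectified), "rvec" (rotation vector, rad) and "tvec" (3), from world to camera coordinates, as OpenCV has them. Camera axes: x right, y down, z forward; pixel columns grow to the right and rows downward; lengths in m; the calibration is good to about 2 mm. A picture is of the moment at which its call begins.
A pose or a line that the arm cannot do raises robot.IKError and nothing moves.
- job.sign_off(): hands the job in, once; it reports no verdict.
Trained networks look in the newest picture that a camera, given by its name, has taken for a name from the list of things; names that differ only in an ending like _2 or _b are one class to them, and where a whole thing is asked for, a point or a joint stands for the part that bears it (a point fixed in the world has none). Each returns a list of dicts, best first, with "p" (0 to 1); they miss things now and then, are a little off and sometimes report something else, mostly with a low value. They report only what shows in the picture. A call takes as long as a camera call. They do not tell look-alikes from the thing itself.
- eyes.silhouettes(target, camera): "pixels" (384x512 bool, what is visible of it) and "box" ([left, top, right, bottom] in pixels, round what is visible of it).
The state is a dict: "time_s": time; "q": joint angles; "qd": joint speeds; "joint_torque": joint torques, N m; "position": TCP position; "ee_rot": TCP orientation; "wrist_force": force on the tool from outside, world axes, zero at the start; "moment": the same for the moment, N m; "finger_gap": opening from 0.0 (shut) to 1.0 (fully open).
Only numpy, scipy, OpenCV 4.12 (cv2) and the standard library are available. Lean on these libraries where they do the work, as an engineer would, in place of code of your own. Each camera call takes 0.05 s, during which the arm holds its last target.

## Working session

There is one attempt and no reset: what is moved stays moved. The work goes in short steps, each a Python script; the robot and the scene stay as the last script left them, time stands still between calls to the robot, and variables do not carry over. Pictures are saved under pics/ and viewed, and the job is handed in when it is done.

```bash
ls; mkdir -p pics; python3 - <<'E'
from rig import robot, move_gripper, inverse_kinematics, sensors, eyes, job
import cv2
for n in ["top","scene","wrist"]:
    d=eyes.get_image(n); cv2.imwrite(f"pics/a_{n}.png",d["image"][:,:,::-1])
    print(n,d["fx"],d["cx"],d["cy"],d["D"],d["rvec"],d["tvec"])
print(sensors.get_obs())
E
```

```text
pics
top 466.79622244522284 263.54321733700226 189.42864555291013 [-0.08029158  0.          0.          0.          0.        ] [ 2.14111318 -2.14231176  0.16973912] [0.05699042 0.58197687 1.20985264]
scene 350.69272154438613 252.31114346292 191.5864443339412 [0.01110441 0.         0.         0.         0.        ] [ 2.18134817 -0.56243499  0.26665917] [-0.49246702  0.24991045  0.90438622]
wrist 287.77388039021344 255.11941345623632 191.53500091601478 [-0.03744148  0.          0.          0.          0.        ] [-2.31260358 -1.79027908 -0.23387297] [-0.64960616 -0.03448939  0.37771187]
{'time_s': 0.15, 'q': array([-1.3832335 ,  0.53699617, -0.00443162,  1.53863604,  0.00257463,
        1.06732481, -0.0712216 ]), 'qd': array([-0.00014829, -0.00192436, -0.00024858, -0.00187995,  0.00058466,
       -0.00046895, -0.00011512]), 'joint_torque': array([ 1.66712507e-03, -5.83785546e+01,  1.04976475e+00, -2.59350282e+01,
        1.24891510e-02,  6.48313930e-03,  2.05512919e-05]), 'position': array([0.16308224, 0.6288029 , 0.30321569]), 'ee_rot': array([ 2.48394904e+00,  1.92197090e+00, -1.60439166e-03]), 'wrist_force': array([ 0.36875303, -0.58768245,  0.59623496]), 'moment': array([-0.04203621, -0.05178359,  0.00777196]), 'finger_gap': 1.0011179186383405}
```

View pics/a_top.png

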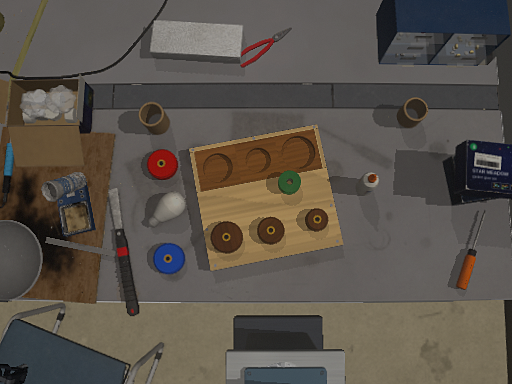

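View pics/a_scene.png

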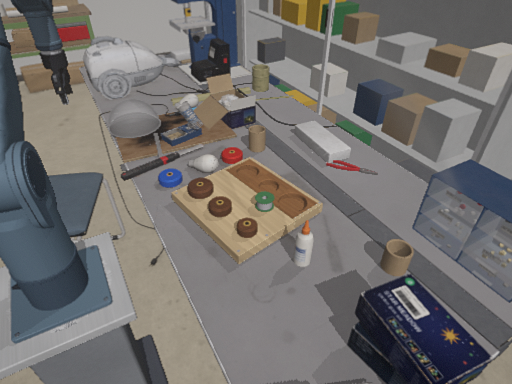

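The top view shows the jig with wells at about (217,165), (258,160) and (297,153). The bases are at (227,236), (270,230) and (317,219), and the reel is at (289,182). Next I'll measure these.

```bash
cat > h.py <<'E'
from rig import robot, move_gripper, inverse_kinematics, sensors, eyes, job
import cv2, numpy as np
def pose(d):
    R=cv2.Rodrigues(np.array(d["rvec"],float))[0]; return R,np.array(d["tvec"],float)
def ray(d,uv):
    K=np.array([[d["fx"],0,d["cx"]],[0,d["fy"],d["cy"]],[0,0,1]])
    p=cv2.undistortPoints(np.array(uv,float).reshape(-1,1,2),K,np.array(d["D"],float)).reshape(-1,2)
    return np.c_[p,np.ones(len(p))]
def onplane(d,uv,z):
    R,t=pose(d); r=ray(d,uv)@R; c=-R.T@t
    return c+r*((z-c[2])/r[:,2])[:,None]
def cloud(d):
    R,t=pose(d); v,u=np.mgrid[:384,:512]; uv=np.c_[u.ravel(),v.ravel()]
    z=d["z_map"].ravel(); return ((ray(d,uv)*z[:,None]-t)@R).reshape(384,512,3)
def proj(d,P):
    K=np.array([[d["fx"],0,d["cx"]],[0,d["fy"],d["cy"]],[0,0,1]])
    return cv2.projectPoints(np.array(P,float).reshape(-1,1,3),np.array(d["rvec"],float),np.array(d["tvec"],float),K,np.array(d["D"],float))[0].reshape(-1,2)
def circ(P):
    A=np.c_[2*P[:,:2],np.ones(len(P))]; s=np.linalg.lstsq(A,(P[:,:2]**2).sum(1),rcond=None)[0]
    return s[:2],np.sqrt(s[2]+s[:2]@s[:2])
E
python3 - <<'E'
from h import *
d=eyes.get_image("top")
C=cloud(d)
for n in ["base_small","base_medium","base_large","solder_reel","jig","well_small","well_medium","well_large","glue_bottle","led_bulb"]:
    for s in eyes.silhouettes(n,"top")[:4]:
        m=s["pixels"]; b=s["box"]
        z=C[m][:,2]
        zt=np.median(z)
        c,r=cv2.minEnclosingCircle(np.argwhere(m)[:,::-1].astype(np.float32))
        print(n,round(s["p"],2),b,m.sum(),"z",np.percentile(z,[5,50,95]).round(3),"xy",C[m].mean(0).round(4), "pix r",round(r,1))
im=cv2.resize(d["image"][110:280,175:355],None,fx=4,fy=4,interpolation=cv2.INTER_CUBIC)
cv2.imwrite("pics/b_crop.png",im[:,:,::-1][:600])
zz=C[...,2][110:280,175:355]
cv2.imwrite("pics/b_z.png",cv2.resize(np.clip(zz*255/0.09,0,255).astype(np.uint8),None,fx=3.4,fy=3.4,interpolation=0))
E
```

```text
base_medium 0.78 [254.6, 217.4, 284.0, 244.8] 570 z [0.062 0.068 0.073] xy [0.4697 0.0393 0.0788] pix r 13.7
base_medium 0.61 [209.4, 219.3, 241.9, 254.7] 816 z [0.062 0.068 0.072] xy [0.4527 0.1532 0.0737] pix r 16.3
base_medium 0.33 [193.8, 147.7, 241.4, 189.3] 1617 z [0.021 0.037 0.043] xy [0.643  0.1843 0.0408] pix r 27.2
base_large 0.77 [146.1, 150.0, 178.4, 180.8] 742 z [0.011 0.028 0.033] xy [0.6551 0.3361 0.0284] pix r 15.5
base_large 0.74 [210.1, 219.5, 241.8, 252.9] 812 z [0.063 0.068 0.072] xy [0.4531 0.1532 0.0737] pix r 16.3
base_large 0.71 [156.2, 242.6, 183.1, 272.6] 722 z [0.022 0.028 0.033] xy [0.3976 0.3103 0.031 ] pix r 15.5
base_large 0.44 [274.5, 170.8, 301.6, 193.3] 404 z [0.043 0.073 0.078] xy [ 0.5953 -0.0101  0.0858] pix r 11.6
solder_reel 0.68 [274.9, 171.4, 300.7, 195.5] 397 z [0.043 0.073 0.078] xy [ 0.5952 -0.0108  0.0859] pix r 12.1
jig 0.93 [187.9, 125.7, 343.1, 270.7] 9295 z [0.035 0.039 0.043] xy [0.525  0.0445 0.0431] pix r 89.4
well_small 0.62 [149.7, 189.6, 185.3, 225.5] 775 z [0.025 0.053 0.067] xy [0.5302 0.311  0.0577] pix r 21.9
well_small 0.57 [234.8, 136.9, 284.3, 182.9] 1656 z [0.022 0.038 0.043] xy [0.6635 0.0732 0.0426] pix r 27.3
well_medium 0.71 [274.1, 135.0, 319.7, 172.3] 1585 z [0.021 0.029 0.043] xy [ 0.6895 -0.0376  0.0354] pix r 27.0
well_medium 0.56 [196.9, 143.8, 241.1, 189.2] 1657 z [0.021 0.037 0.043] xy [0.6431 0.1828 0.0415] pix r 27.5
well_large 0.73 [273.7, 131.2, 321.1, 172.4] 1553 z [0.021 0.028 0.042] xy [ 0.6889 -0.0381  0.0344] pix r 26.5
well_large 0.22 [277.8, 171.1, 300.4, 193.9] 440 z [0.04  0.073 0.078] xy [ 0.5967 -0.0097  0.083 ] pix r 12.3
glue_bottle 0.57 [355.6, 174.8, 377.1, 197.5] 360 z [0.018 0.094 0.129] xy [ 0.5899 -0.2122  0.0898] pix r 12.1
```

View pics/b_crop.png

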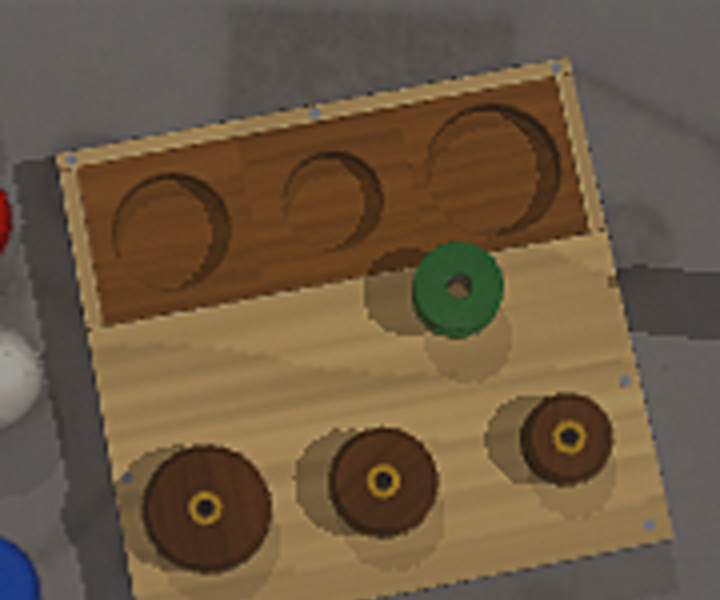

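View pics/b_z.png

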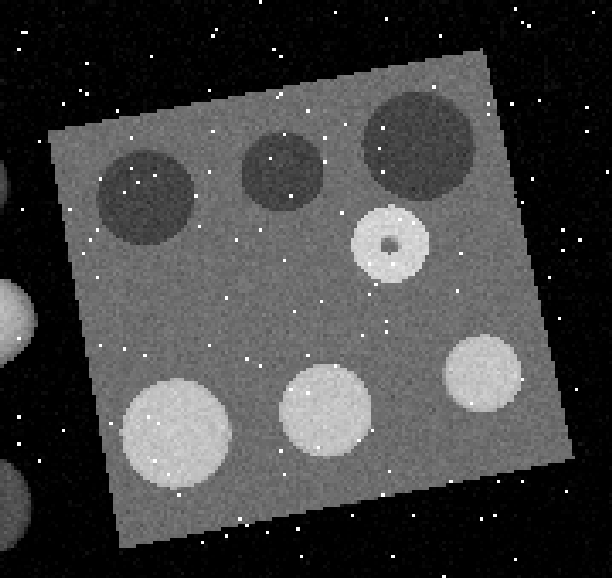

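The depth map shows all the features well. Well order from left to right is medium, small, large, and the bases run large, medium, small. I'll fit the precise poses next.

```bash
cat >> h.py <<'E'
def jigfit(d):
    C=cloud(d); Z=cv2.medianBlur(C[...,2].astype(np.float32),3)
    roi=np.zeros(Z.shape,bool); roi[115:285,175:350]=1
    m=((Z>0.032)&roi).astype(np.uint8)
    n,l,s,_=cv2.connectedComponentsWithStats(m); k=1+np.argmax(s[1:,4])
    cn=max(cv2.findContours((l==k).astype(np.uint8),cv2.RETR_EXTERNAL,cv2.CHAIN_APPROX_NONE)[0],key=len).reshape(-1,2)
    P=onplane(d,cn,0.04)[:,:2]
    (c,sz,a)=cv2.minAreaRect(P.astype(np.float32))
    # robust: fit lines per side
    from scipy.optimize import least_squares
    def res(p):
        ca,sa=np.cos(p[2]),np.sin(p[2]); q=(P-p[:2])@np.array([[ca,-sa],[sa,ca]])
        dx=np.abs(q[:,0])-p[3]/2; dy=np.abs(q[:,1])-p[4]/2
        return np.maximum(dx,dy)
    th=np.deg2rad(((a+45)%90)-45)
    r=least_squares(res,[*c,th,.338,.36],loss='soft_l1',f_scale=.002).x
    th=r[2]; ax=np.array([np.cos(th),np.sin(th)]); o=r[:2]+0.021*ax
    return o,th,r,Z,C
def j2w(o,th,p):
    c,s=np.cos(th),np.sin(th); return np.asarray(o)+np.asarray(p)@np.array([[c,s],[-s,c]])
def w2j(o,th,p):
    c,s=np.cos(th),np.sin(th); return (np.asarray(p)-o)@np.array([[c,-s],[s,c]])
def blobs(d,Z,zlo,zhi,zpl):
    roi=np.zeros(Z.shape,bool); roi[120:275,180:350]=1
    n,l,s,_=cv2.connectedComponentsWithStats(((Z>zlo)&(Z<zhi)&roi).astype(np.uint8)); out=[]
    for k in range(1,n):
        if s[k,4]<150: continue
        cn=max(cv2.findContours((l==k).astype(np.uint8),cv2.RETR_EXTERNAL,cv2.CHAIN_APPROX_NONE)[0],key=len).reshape(-1,2)
        c,r=circ(onplane(d,cn,zpl)); 
        ce=onplane(d,np.argwhere(l==k)[:,::-1],zpl)[:,:2].mean(0)
        out.append((c,r,ce,s[k,4]))
    return out
E
python3 - <<'E'
from h import *
d=eyes.get_image("top")
o,th,r,Z,C=jigfit(d); print("jig",o,np.rad2deg(th),r[3:])
R,t=pose(d); print("cam",-R.T@t)
print("deckz",np.median(Z[200:210,230:260]))
for c,rr,ce,a in blobs(d,Z,.055,.09,.066): print("up",c.round(4),rr.round(4),ce.round(4),w2j(o,th,ce).round(4))
m=[]
for c,rr,ce,a in blobs(d,Z,.015,.033,.04): print("well",c.round(4),rr.round(4),w2j(o,th,c).round(4))
im=d["image"].copy()
P=j2w(o,th,[[-.19,-.18],[-.19,.18],[.148,.18],[.148,-.18]])
im=cv2.resize(im[110:280,175:355],None,fx=4,fy=4)
f=lambda p:np.round((proj(d,p)-[175,110]+.5)*4).astype(int)
cv2.polylines(im,[f(np.c_[P,np.full(4,.04)])],1,(255,0,0))
a=np.linspace(0,6.28,50)
for y,rad in ((.112,.04),(0,.034),(-.112,.046)):
    q=j2w(o,th,[.08,y])+rad*np.c_[np.cos(a),np.sin(a)]; cv2.polylines(im,[f(np.c_[q,np.full(50,.04)])],1,(0,255,0))
for c,rr,ce,_ in blobs(d,Z,.055,.09,.066):
    rad=min([.03,.036,.042],key=lambda x:abs(x-rr)); q=ce+rad*np.c_[np.cos(a),np.sin(a)]; cv2.polylines(im,[f(np.c_[q,np.full(50,.064)])],1,(0,255,255))
cv2.imwrite("pics/c.png",im[:600,:,::-1])
E
```

```text
jig [0.58675893 0.05778609] 11.025172704697816 [0.33557686 0.35739032]
cam [0.38762158 0.06007654 1.28523489]
deckz 0.038884975
up [ 0.6008 -0.0114] 0.029 [ 0.6008 -0.0114] [ 0.0005 -0.0706]
up [ 0.4996 -0.082 ] 0.0287 [ 0.4995 -0.082 ] [-0.1123 -0.1205]
up [0.4713 0.0393] 0.0345 [0.4712 0.0393] [-0.1169  0.004 ]
up [0.4537 0.1545] 0.0406 [0.4535 0.1545] [-0.1123  0.1204]
well [ 0.6858 -0.0366] 0.044 [ 0.0791 -0.1116]
well [0.6649 0.0731] 0.0322 [0.0797 0.    ]
well [0.6435 0.1826] 0.038 [0.0795 0.1117]
```

View pics/c.png

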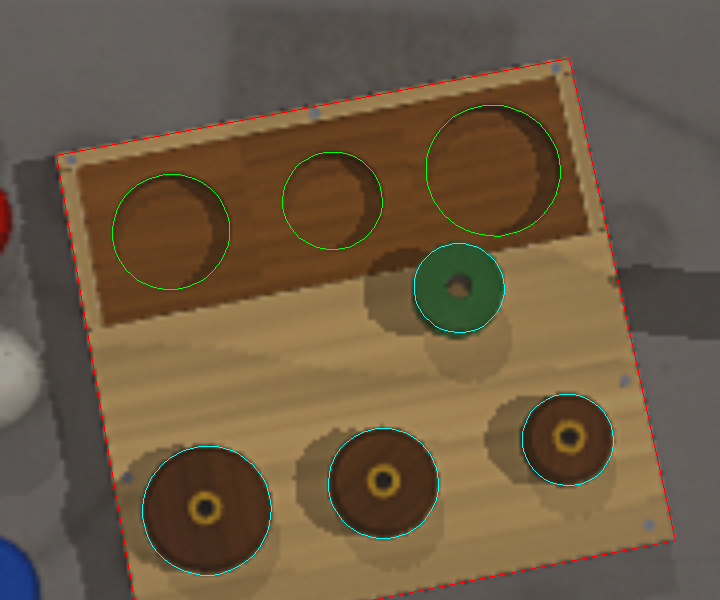

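```bash
cat >> h.py <<'E'
from scipy.spatial.transform import Rotation as Rn
import json
O=np.array([0.58676,0.05779]); TH=np.deg2rad(11.025)
def rot(h,sgn):   # h: heading in jig frame, deg
    a=np.deg2rad(h)+TH; y=sgn*np.array([np.cos(a),np.sin(a),0]); z=np.array([0,0,-1.]); x=np.cross(y,z)
    return Rn.from_matrix(np.c_[x,y,z]).as_rotvec()
HW=.024
def tcp(c,h,r,back=0.,z=.118):
    b=.011+np.sqrt(r*r-HW*HW)+back; a=np.deg2rad(h)
    p=j2w(O,TH,np.array(c)-b*np.array([np.cos(a),np.sin(a)])); return np.array([*p,z])
def dense(path):
    out=[path[0]]
    for (c,h) in path[1:]:
        c0,h0=out[-1]; n=max(1,int(np.ceil(abs(h-h0)/20)))
        for k in range(1,n+1): out.append((np.array(c0)+(np.array(c)-c0)*k/n,h0+(h-h0)*k/n))
    return out
PATHS={
 "medium":(.036,[((-.117,.004),29),((.08,.112),29)]),
 "small":(.03,[((-.1123,-.1205),70),((-.075,-.015),70),((-.06,.01),33),((-.01,.046),33),((.0,.046),-30),((.08,0),-30)]),
 "large":(.042,[((-.1123,.1204),-90),((-.112,-.06),-90),((-.09,-.12),-60),((-.06,-.15),-20),((-.04,-.15),0),((.03,-.15),0),((.04,-.145),20),((.08,-.112),20)])}
E
python3 - <<'E'
from h import *
d=eyes.get_image("top"); C=cloud(d)
m=np.zeros((384,512),bool); m[165:205,345:390]=1
k=m&(C[...,2]>.03); q=C[k]; print("bottle jig", w2j(O,TH,np.median(q[:,:2],0)), w2j(O,TH,np.median(q[q[:,2]>.12][:,:2],0)), q[:,2].max())
for n,(r,p) in PATHS.items():
    for s in (1,-1):
        pts=[(tcp(p[0][0],p[0][1],r,.02,.2),p[0][1])]+[(tcp(c,h,r),h) for c,h in dense(p)]
        Q=[inverse_kinematics(x,rot(h,s)) for x,h in pts]
        print(n,s,"bad" if any(q is None for q in Q) else (np.min(Q,0).round(2),np.max(Q,0).round(2)))
E
```

```text
bottle jig [-0.04731695 -0.26751315] [-0.04267864 -0.27262139] 1.2852348899283423
medium 1 (array([-0.29,  0.34, -0.09,  1.68, -0.12,  0.43,  1.88]), array([-0.15,  0.75,  0.21,  2.2 ,  0.09,  0.72,  2.28]))
medium -1 (array([-0.77,  0.44,  0.39,  1.71, -0.63,  0.46, -0.7 ]), array([-0.45,  0.84,  0.81,  2.22, -0.46,  0.79, -0.47]))
small 1 (array([-0.63,  0.59, -0.15,  1.67, -1.15,  0.52, -2.35]), array([0.03, 0.96, 1.09, 2.06, 0.16, 0.92, 2.75]))
small -1 (array([-1.  ,  0.63,  0.37,  1.7 , -1.13,  0.55, -1.39]), array([-0.29,  1.1 ,  1.08,  2.05, -0.42,  1.08,  0.78]))
large 1 (array([-0.84,  0.44,  0.08,  1.64, -0.38,  0.5 , -0.14]), array([ 0.03,  0.77,  0.36,  2.11, -0.08,  0.73,  2.27]))
large -1 (array([-0.92,  0.44, -0.31,  1.67, -1.16,  0.54, -2.05]), array([-0.23,  0.94,  1.08,  2.13,  0.34,  0.9 ,  2.61]))
```

```bash
cat >> h.py <<'E'
def snap(name,d=None):
    d=d or eyes.get_image("top"); im=cv2.resize(d["image"][110:280,175:355],None,fx=3.4,fy=3.4,interpolation=cv2.INTER_CUBIC)
    cv2.imwrite(f"pics/{name}.png",im[:,:,::-1]); return d
E
python3 - <<'E'
from h import *
r,p=PATHS["medium"]; s=-1
move_gripper(.565,60)
print("gap",sensors.get_obs()["finger_gap"])
robot.move_ptp(tcp(*p[0],r,.018,.2),rot(p[0][1],s))
d=eyes.get_image("wrist"); cv2.imwrite("pics/w1.png",d["image"][:,:,::-1])
robot.move_linear(tcp(*p[0],r,.018,.13),max_speed=.12)
hit=robot.move_linear(tcp(*p[0],r,.018,.098),max_speed=.02,until_force=4)
o=sensors.get_obs(); print(hit,o["position"],o["wrist_force"],o["time_s"])
snap("d1")
E
```

```text
gap 0.5650471200437315
True [0.42842648 0.00331941 0.10990803] [-0.83131117  0.75121139  9.43137099] 5.4917
```

View pics/w1.png

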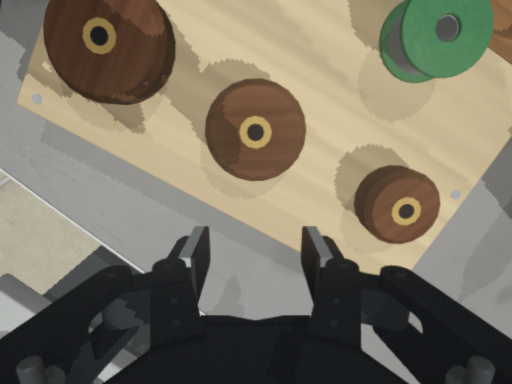

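View pics/d1.png

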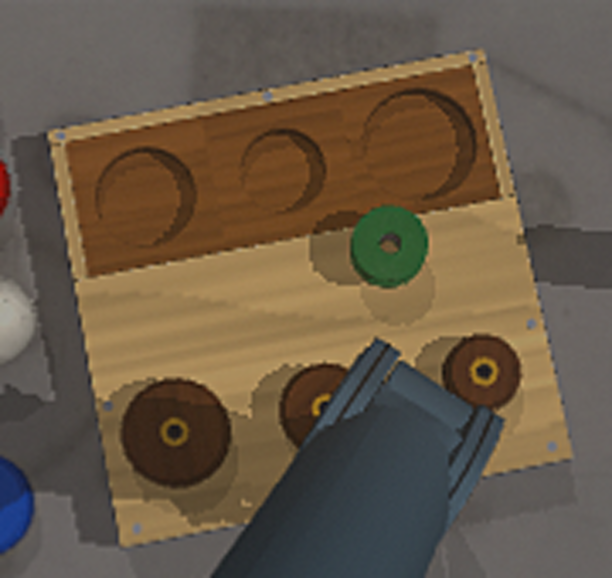

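The wrist view shows the medium base centred between the fingers at about (255,131). The tips touched the deck at TCP z = 0.110, so I'll push at 0.115.

```bash
cat >> h.py <<'E'
ZP=.115
def push(name,s,speed=.08,approach=True):
    r,p=PATHS[name]
    if approach:
        robot.move_ptp(tcp(*p[0],r,.018,.19),rot(p[0][1],s))
        robot.move_linear(tcp(*p[0],r,.018,ZP),max_speed=.12)
    fm=0; f0=sensors.get_obs()["wrist_force"]
    for c,h in dense(p):
        robot.move_linear(tcp(c,h,r,0,ZP),rot(h,s),max_speed=speed)
        fm=max(fm,np.linalg.norm(sensors.get_obs()["wrist_force"]-f0))
    o=sensors.get_obs(); print(name,"end",o["position"],"maxF",fm,o["wrist_force"],o["time_s"])
def retreat(name,s,back=.02):
    r,p=PATHS[name]; c,h=p[-1]
    robot.move_linear(tcp(c,h,r,back,ZP),max_speed=.15)
    robot.move_linear(tcp(c,h,r,back,.19),max_speed=.2)
def state(n):
    d=snap(n); C=cloud(d); Z=cv2.medianBlur(C[...,2].astype(np.float32),3)
    for c,rr,ce,a in blobs(d,Z,.047,.09,.066): print("jig",w2j(O,TH,ce).round(4),rr.round(3),a, "z",np.median(Z[tuple(np.round(proj(d,[[*ce,.066]])[0]).astype(int)[::-1]+[0,7])]))
E
python3 - <<'E'
from h import *
s=-1; r,p=PATHS["medium"]
robot.move_linear(tcp(*p[0],r,.018,ZP),max_speed=.1)
push("medium",s,approach=False)
retreat("medium",s)
r,p=PATHS["small"]
robot.move_ptp(tcp(*p[0],r,.018,.19),rot(p[0][1],s))
state("e1"); d=eyes.get_image("wrist"); cv2.imwrite("pics/w2.png",d["image"][:,:,::-1])
E
```

```text
medium end [0.61474185 0.15854452 0.11501342] maxF 1.8201754103552197 [ 0.11904806 -0.2046863  -0.04316884] 9.125
jig [0.0764 0.11  ] 0.034 528 z 0.054128446
jig [ 0.0006 -0.0705] 0.029 386 z 0.073637165
jig [-0.1126 -0.1202] 0.029 421 z 0.06879861
jig [-0.1124  0.1202] 0.041 816 z 0.068700835
```

View pics/e1.png

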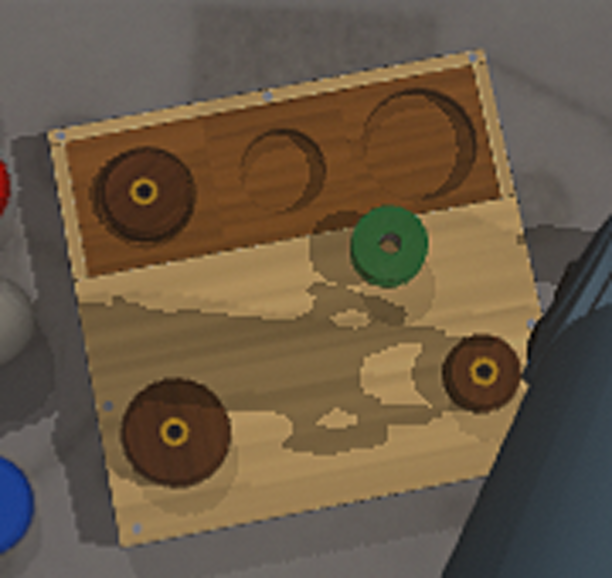

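View pics/w2.png

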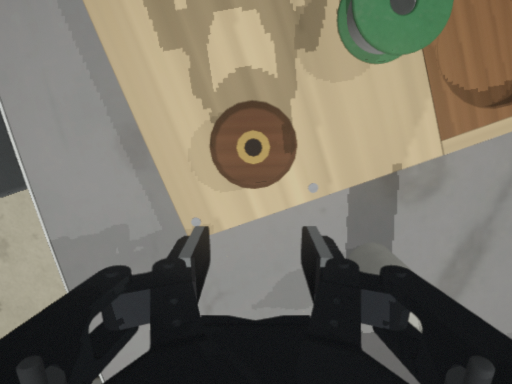

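The medium base dropped into the left well: its top is now at z = 0.054, down from 0.069, at e1 pixel (144,192). The small base is centred between the fingers in the wrist view at (253,147), so I'll push it now.

```bash
python3 - <<'E'
from h import *
s=-1; r,p=PATHS["small"]
robot.move_linear(tcp(*p[0],r,.018,ZP),max_speed=.1)
push("small",s,approach=False)
retreat("small",s)
s=1; r,p=PATHS["large"]
robot.move_ptp(tcp(*p[0],r,.018,.19),rot(p[0][1],s))
state("f1"); d=eyes.get_image("wrist"); cv2.imwrite("pics/w3.png",d["image"][:,:,::-1]); print(sensors.get_obs()["time_s"])
E
```

```text
small end [0.63742696 0.08282888 0.11484088] maxF 2.502144853812686 [-1.05716673  1.20533143 -0.96307415] 18.8583
jig [0.0727 0.0027] 0.028 357 z 0.053424403
jig [0.0765 0.1099] 0.034 532 z 0.054365948
jig [ 0.0006 -0.0705] 0.029 388 z 0.07498617
jig [-0.1123  0.1202] 0.041 817 z 0.0680145
21.1083
```

View pics/f1.png

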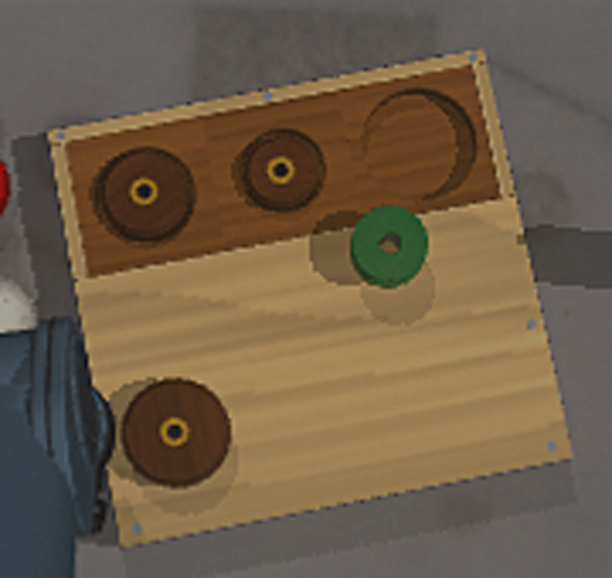

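View pics/w3.png

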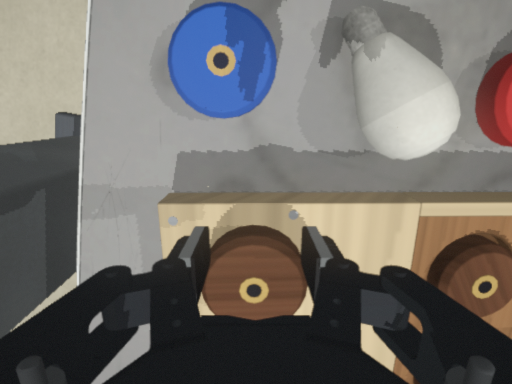

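The small base is seated too (top at z = 0.053). The reel hasn't moved, and the large base is lined up with the fingers at w3 pixel (254,290). I'll push the large base to just short of the tight section, then look.

```bash
python3 - <<'E'
from h import *
s=1; r,p=PATHS["large"]
PATHS["large"]=(r,p[:5])
robot.move_linear(tcp(*p[0],r,.018,ZP),max_speed=.1)
push("large",s,approach=False)
state("g1"); 
E
```

```text
large end [ 0.53126149 -0.10496037  0.1148751 ] maxF 1.9351046209258096 [-0.21973971  0.34275271  0.19548377] 27.4333
jig [0.0725 0.0023] 0.028 356 z 0.054957386
jig [0.0762 0.11  ] 0.034 534 z 0.05196589
jig [ 0.0006 -0.0706] 0.029 387 z 0.07321884
jig [-0.0279 -0.1304] 0.028 311 z 0.06914746
```

View pics/g1.png

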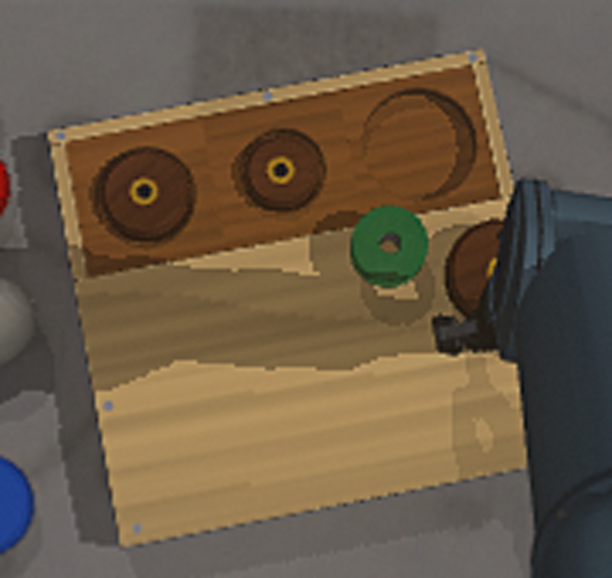

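```bash
python3 - <<'E'
from h import *
d=eyes.get_image("top"); Z=cv2.medianBlur(cloud(d)[...,2].astype(np.float32),3)
m=((Z>.058)&(Z<.08)); m[:, :303]=0; m[:,324:]=0; m[:170]=0; m[210:]=0
P=onplane(d,np.argwhere(m)[:,::-1],.068)[:,:2]
J=w2j(O,TH,P)
# left boundary: max jig-y per column of pixels
pts=[]
for v in range(170,210):
    u=np.where(m[v])[0]
    if len(u)>2: pts.append((u[0]-.5,v))
B=w2j(O,TH,onplane(d,pts,.066)[:,:2])
print(B.round(3).tolist())
from scipy.optimize import least_squares
print(least_squares(lambda c:np.hypot(*(B-c).T)-.0418,[-.04,-.15],loss='soft_l1',f_scale=.001).x)
d=eyes.get_image("scene"); cv2.imwrite("pics/s1.png",cv2.resize(d["image"][140:270,150:340],None,fx=4,fy=4,interpolation=2)[:600,:,::-1])
E
```

```text
[[0.004, -0.143], [0.002, -0.137], [-0.0, -0.134], [-0.002, -0.128], [-0.004, -0.125], [-0.007, -0.124], [-0.009, -0.121], [-0.011, -0.118], [-0.013, -0.117], [-0.016, -0.114], [-0.018, -0.114], [-0.021, -0.113], [-0.023, -0.11], [-0.026, -0.109], [-0.028, -0.109], [-0.031, -0.108], [-0.033, -0.108], [-0.036, -0.107], [-0.039, -0.109], [-0.042, -0.109], [-0.044, -0.108], [-0.048, -0.11], [-0.05, -0.11], [-0.053, -0.112], [-0.056, -0.111], [-0.059, -0.113], [-0.062, -0.115]]
[-0.03818143 -0.14966871]
```

View pics/s1.png

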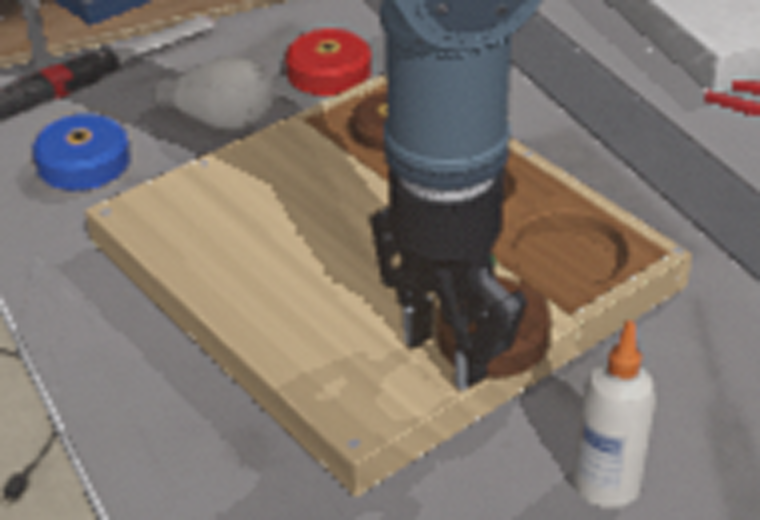

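The base is at jig (-38,-150) mm against a planned (-40,-150), so the cage is holding it. The scene view shows it flat on the deck and clear of the bottle. I'll push on into the well.

```bash
python3 - <<'E'
from h import *
s=1; r,p=PATHS["large"]
PATHS["large"]=(r,p[4:])
push("large",s,speed=.06,approach=False)
retreat("large",s)
q=sensors.get_obs()["position"]
robot.move_linear([q[0]-.1,q[1]+.02,.25],max_speed=.2)
r0=rot(-90,1); robot.move_ptp([.42,.35,.3],r0)
state("i1"); d=eyes.get_image("scene"); cv2.imwrite("pics/s2.png",cv2.resize(d["image"][140:270,150:340],None,fx=4,fy=4,interpolation=2)[:600,:,::-1])
d=eyes.get_image("top"); C=cloud(d); m=np.zeros((384,512),bool); m[165:205,345:390]=1
k=m&(C[...,2]>.03); q=C[k]; print("bottle jig", w2j(O,TH,np.median(q[:,:2],0)))
print(sensors.get_obs()["time_s"])
E
```

```text
large end [ 0.64770176 -0.06044186  0.11497711] maxF 2.4996529520925543 [-0.77508645 -0.55980329 -0.52096989] 30.6667
jig [ 0.0778 -0.1092] 0.04 705 z 0.05345249
jig [0.0724 0.0022] 0.027 355 z 0.05391925
jig [0.0767 0.1104] 0.034 527 z 0.053146753
jig [-0.0001 -0.0704] 0.029 389 z 0.0743765
bottle jig [-0.04768791 -0.26767742]
34.6
```

View pics/i1.png

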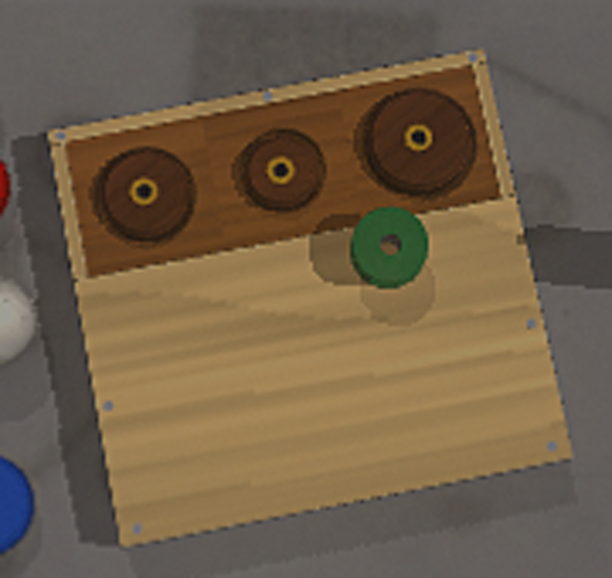

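View pics/s2.png

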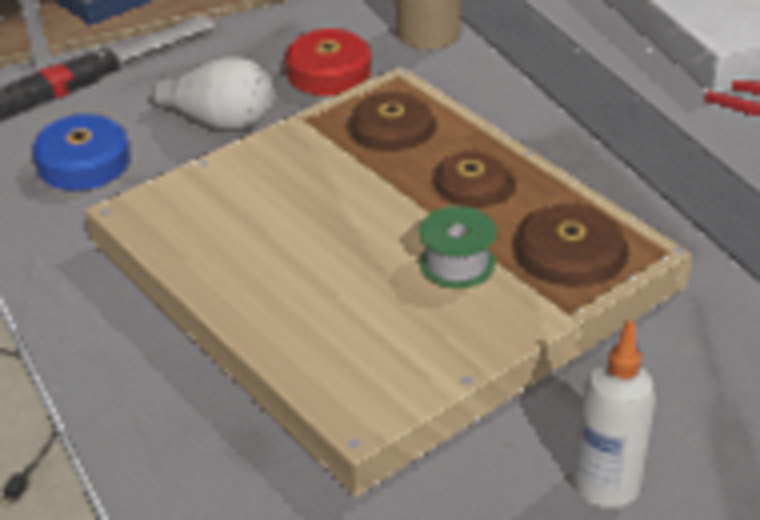

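All three bases look seated. I'll check the tilt and whether the bulb moved, then sign off if both are fine.

```bash
python3 - <<'E'
from h import *
d=eyes.get_image("top"); C=cloud(d); ok=True
a=cv2.imread("pics/a_top.png").astype(int); b=d["image"][:,:,::-1].astype(int)
print("bulb px diff",np.abs(a-b)[190:225,148:186].mean(), "bottle",np.abs(a-b)[170:200,358:380].mean())
for n,c,rr in (("L",(.08,-.112),.03),("S",(.077,.001),.02),("M",(.08,.112),.026)):
    w=j2w(O,TH,c); m=(np.hypot(C[...,0]-w[0],C[...,1]-w[1])<rr)&(C[...,2]>.03)&(C[...,2]<.09); P=C[m]
    A=np.c_[P[:,:2]-w,np.ones(len(P))]; s=np.linalg.lstsq(A,P[:,2],rcond=None)[0]
    t=np.rad2deg(np.hypot(s[0],s[1])); print(n,len(P),"z",s[2].round(4),"tilt deg",t.round(2)); ok&=t<4 and abs(s[2]-.055)<.004
if ok: job.sign_off(); print("signed off")
E
```

```text
bulb px diff 1.0145363408521304 bottle 3.03989898989899
L 371 z 0.0542 tilt deg 0.46
S 167 z 0.0541 tilt deg 1.92
M 284 z 0.0545 tilt deg 1.8
the job is handed in; nothing more can be done
signed off
```

All three lamp bases are in their own wells, and I handed the job in at about 35 s of the 72 s allowed. I slid each one along the deck with the half-open fingers as a V-shaped pusher, without lifting it. The order was medium, small, then large, and the large base went round the right-hand side of the reel.

**Seating:** the last depth check put all three tops at about 54 mm, against 55 mm expected when seated. Fitted tilts were 0.5° for the large, 1.9° for the small and 1.8° for the medium. I took the last two as depth noise, since both bases look flat in the pictures.

**Bystanders:** the reel's measured position was unchanged to within about 1 mm and the bottle's to within 0.5 mm. I checked the bulb only by comparing before and after pictures, and it looked the same.

**Forces:** sampled at the end of each move, the wrist force while pushing changed by no more than about 2.5 N. The one deliberate touch on the deck to find fingertip height read about 9 N.

No check failed or disagreed.

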